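Slide the die carriage home under the crimping press

TASK

Bring the die carriage home under the crimping press: push the red release button on the carriage fully down with a fingertip and keep it down while you slide the carriage all the way along its rail against the end stop at the press. Then lift off, so that the button springs back up and the carriage stays locked there. Nothing is to be picked up, and the tray, oil bottle, screwdriver and tape roll stay where they are.

Things in the scene. Friction and masses are not known exactly. Their poses are not given: they have to be found in the camera images.
- rail: Crimping station, fixed: dark base plate 120 x 470 x 12 mm, two guide rails, and a blue press 300 mm high at its -y end. Origin on the bench, mid-width; z up, y along the rail. Plate y = -320 to 150 mm. The carriage slides to the station's -y, to the press (y = -295 to -158 mm, x = -85 to 55 mm). Nothing overhangs the button's path, which ends at x = 0, y = -30 mm.
- stop_face (a point): Centre of the face of the black rubber buffer on the yellow end stop, 48 mm above the bench, at x = 0, y = -176 mm of the station. The carriage's nose rests on it when home.
- carriage (a joint): Carriage position along the rail, m: 0 = farthest from the press, 0.120 = nose against the end stop (home); grows towards the station's -y. Starts between 0 and 0.045. Carriage about 0.7 kg, drag about 1.5 N when free. While the button is up, a catch in a toothed rack (9 mm pitch, 4 mm play) locks it, at home and all along.
- release (a joint): How far the red release button is pressed down, m: 0 = up, carriage locked; 0.004 = catch just free of the rack; 0.007 = fully down (hard stop). A spring pushes back with about 3.5 N at 0, rising to 7 N fully down, and returns it when let go (fully so only where the catch meets a gap of the rack, as it does at home).
- release_top (a point): Centre of the flat top of the red button on the carriage: 36 mm across the rail, 44 mm along it; 54 mm above the bench when up, 47 mm fully down. Deck around it 44 mm above the bench. 26 mm from this point, on the press side, is the upright face of the carriage's grey block (84 mm wide, top 70 mm above the bench), which a fingertip on the button may push against. Axes as the station's.
- carriage_nose (a point): Middle of the carriage's leading end face, 146 mm from the button's centre towards the press, 48 mm above the bench. Carriage 84 mm wide.
- tray: Bystander, loose: blue open parts tray 120 x 100 x 45 mm, 0.25 kg. Origin at the centre of its underside.
- oiler: Bystander, loose: white oil bottle, 52 mm in diameter, 105 mm high, orange cap, 0.15 kg. Origin at the centre of its underside.
- driver: Bystander, loose: screwdriver lying on the bench, about 200 mm long along its x axis, red handle 26 mm thick towards -x. Origin at mid-length, on the bench.
- tape: Bystander, loose: green roll, outer diameter 72 mm, 20 mm high, lying flat, 0.08 kg. Origin at the centre of its underside.

How it is judged:
By the outcome, as a careful person would: the job done as asked, in the order asked, and still so for the second after the job is handed in, with the robot touching nothing.
It also fails if it takes over 34 s, if anything falls off the work surface, if the arm or the gripper's body presses on something with over 40 N, if the wrist force passes 120 N, or if a joint passes its speed limit or range.

ROBOT

A 6-joint arm with a two-finger parallel gripper is mounted at the origin on the work surface. World frame = base frame: x ahead of the robot, y to its left, z up, the work surface at z = 0. Lengths are in m, angles in rad, forces in N, time in s.
With the tool pointing down it reaches from about 0.225 to 0.875 m from the base axis. Payload 3.4 kg.
Tool frame: the origin (TCP) lies between the finger pads; the fingertips stand 11 mm ahead of it and the grasp point (between the pads) lies 8 mm behind it (tips_ahead is the distance from the TCP to the fingertips, in m); z points along the fingers, x is the direction in which the jaws open and shut, and the axes are right-handed (so a half turn about z gives the same grasp; the last joint's range is limited). The gripper opens to 85 mm and grips with 20 to 120 N. Pads are 22 mm wide; open, the fingers measure 114 mm over their backs; the gripper's body (76 mm by 85 mm) begins 54 mm behind the grasp point. The pads swing forward as they close: fully open they stand 13 mm farther back than shut.
Start: joints at [1.052, 0.276, 1.505, -0, 1.361, -0.121], TCP at [0.223, 0.53, 0.242] pointing down, gripper open.
Joint ranges: [-2.89, 2.89], [-0.75, 2.08], [0.22, 2.7], [-1.18, 4.32], [0.11, 2.71], [-2.7, 2.7]. Speed limits (rad/s): [2.57, 2.57, 3.14, 3.14, 3.14, 3.14].

INTERFACE

Orientations are given as a unit quaternion [w, x, y, z].
In Python, from rig import get_state, get_image, sign_off, masks_of, tips_ahead gives the robot as it stands.
- The arm moves only by the tool play_rows, never from a script. Its argument "series" is a list of rows, each an object of numbers: "fingers": the closure, from -1 (fully open) to 1 (shut); "dx", "dy", "dz": the shift along the world's x, y, z in mm; "turn": the turn about the world's z in rad. A call has 1 to 20 rows; each row shifts and turns the pose as measured when the row begins; what a row does not reach is not made up. A row lasts 1/12 s, in which the tool goes at most 41.7 mm and 7.16 degrees, less where a joint would pass 70% of its speed; a pose out of reach is approached as far as the arm can. A call with a gripper value outside its range is refused whole. The fingers move at their own pace and stop on an object; "squeeze" is the grip in N (left out, the last holds). Time passes only in rows, so rows that do not move let the fingers close. It gives the time, the measured TCP pose, the force and the opening at its end, in the units of the state.
- get_state(): the state, without advancing time (a new reading comes with each control period).
- get_image(name): name is "scene" or "top" or "wrist"; returns a dict with "pixels" (420x560x3 uint8, red, green, blue), "vfov" (degrees; the focal length in pixels is half the picture's height over the tangent of half this angle, whatever the lens; pixels are square), "cx", "cy" (the principal point, pixels), "dist" ([k1, k2, p1, p2, k3] as OpenCV has them; the pictures are not rectified), "rvec" (rotation vector, rad) and "tvec" (3), from world to camera coordinates, as OpenCV has them; the wrist camera has in their place "hand_eye" (4x4, takes a point from camera to tool coordinates, whose origin is the TCP and whose axes are the tool frame's). Camera axes: x right, y down, z forward; pixel columns grow to the right and rows downward; lengths in m; the calibration is good to about 2 mm. A picture is of the moment at which its call begins: read the wrist's pose just before it. There is no depth.
- sign_off(): hands the job in, once; it reports no verdict.
Trained networks look in a picture, given as the dict that the camera call returned (one of the last four; its "shot" number tells which), for a name from the list of things; names that differ only in an ending like _2 or _b are one class to them, and where a whole thing is asked for, a point or a joint stands for the part that bears it (a point fixed in the world has none). Each returns a list of dicts, best first, with "p" (0 to 1); they miss things now and then, are a little off and sometimes report something else, mostly with a low value. They report only what shows in the picture. A call takes as long as a camera call.
- masks_of(picture, label): "region" (420x560 bool, what is visible of it) and "xy" ([column, row] in pixels, amid what is visible of it).
The state is a dict: "clock": time; "qpos": joint angles; "qd": joint speeds; "effort": joint torques, N m; "position": TCP position; "ee_rot": TCP orientation; "contact_force": force on the tool from outside, world axes, zero at the start; "moment": the same for the moment, N m; "width": finger opening in m.
Only numpy, scipy, OpenCV 4.12 (cv2) and the standard library are available. Lean on these libraries where they do the work, as an engineer would, in place of code of your own. Each camera call takes 0.05 s, during which the arm holds its last target. There are 200 camera calls.

## Working session

There is one attempt and no reset: what is moved stays moved. The work goes in short steps, Python scripts to look and compute and a tool call to move; the robot and the scene stay as the last step left them, time stands still between calls to the robot, and variables do not carry over. Pictures are saved under pics/ and viewed, about 8 in all and at most 12, crops included, and the job is handed in when it is done.

Besides the shell and the picture viewer there is one more tool, called after "Emit:" by a JSON object that holds its "fn" and its "kwargs". play_rows: Moves the arm, as the interface text tells. Its arguments: {"type":"object","properties":{"series":{"type":"array"},"squeeze":{"type":"number"}},"required":["series"]}

```bash
mkdir -p pics; cat > h.py <<'E'
import numpy as np, cv2
from rig import *
def K(im):
    f=im["pixels"].shape[0]/2/np.tan(np.radians(im["vfov"])/2)
    return np.array([[f,0,im["cx"]],[0,f,im["cy"]],[0,0,1.]])
def ray(im,uv):
    p=cv2.undistortPoints(np.array([[uv]],float),K(im),np.array(im["dist"],float))[0,0]
    d=np.array([p[0],p[1],1.])
    R=cv2.Rodrigues(np.array(im["rvec"],float))[0];t=np.array(im["tvec"],float).ravel()
    return -R.T@t, R.T@d
def at_z(im,uv,z):
    o,d=ray(im,uv); return o+d*(z-o[2])/d[2]
def proj(im,P):
    return cv2.projectPoints(np.array(P,float).reshape(-1,3),np.array(im["rvec"],float),np.array(im["tvec"],float),K(im),np.array(im["dist"],float))[0][:,0]
def save(im,n): cv2.imwrite("pics/"+n,im["pixels"][:,:,::-1])
E
python3 - <<'E'
from h import *
s=get_state();print(s)
for n in("scene","top"):
    im=get_image(n);save(im,n+".png")
    for l in("release_top","carriage","rail","tray","oiler","driver","tape"):
        for m in masks_of(im,l)[:2]:
            print(n,l,round(m["p"],2),m["xy"],m["region"].sum(), at_z(im,m["xy"],.054 if l=="release_top" else .03).round(3))
E
```

```text
{'clock': 0.0, 'qpos': array([ 1.05198388e+00,  2.76600963e-01,  1.50614608e+00,  1.87507012e-05,
        1.36067774e+00, -1.20976919e-01]), 'qd': array([ 0.00022875, -0.00025202, -0.00038735, -0.00040456,  0.00033039,
        0.00083452]), 'effort': array([ 6.44451138e-04, -4.16772366e+01, -2.45803052e+01,  3.46628449e-04,
        1.10634678e-02, -2.17055242e-05]), 'position': array([0.22250271, 0.52965651, 0.24143112]), 'ee_rot': array([ 4.03004343e-04,  8.32894433e-01,  5.53431137e-01, -8.22705947e-04]), 'contact_force': array([ 0.7748813 ,  0.57290527, -0.02698433]), 'moment': array([ 0.01653698, -0.02342693, -0.00145677]), 'width': 0.08494267109575772}
scene release_top 0.7 [276.7, 193.0] 394 [0.539 0.02  0.054]
scene carriage 0.74 [244.5, 190.1] 4196 [ 0.557 -0.048  0.03 ]
scene carriage 0.47 [272.6, 192.6] 369 [0.529 0.002 0.03 ]
scene rail 0.68 [150.8, 173.4] 20366 [ 0.638 -0.234  0.03 ]
scene tray 0.64 [288.6, 287.0] 4328 [0.674 0.145 0.03 ]
scene tray 0.38 [275.6, 194.6] 335 [0.53 0.01 0.03]
scene oiler 0.88 [214.8, 250.3] 1115 [ 0.695 -0.006  0.03 ]
scene oiler 0.51 [244.7, 190.1] 4172 [ 0.557 -0.048  0.03 ]
scene driver 0.76 [215.9, 159.0] 597 [ 0.529 -0.15   0.03 ]
scene tape 0.76 [321.9, 165.0] 684 [0.411 0.044 0.03 ]
scene tape 0.27 [149.9, 175.9] 20601 [ 0.643 -0.23   0.03 ]
top release_top 0.73 [301.3, 230.3] 415 [0.546 0.014 0.054]
top carriage 0.88 [329.3, 221.3] 3951 [ 0.565 -0.043  0.03 ]
top rail 0.57 [387.0, 195.5] 15696 [ 0.615 -0.163  0.03 ]
top rail 0.41 [327.1, 219.9] 3946 [ 0.568 -0.039  0.03 ]
top tray 0.58 [232.0, 174.7] 2998 [0.666 0.154 0.03 ]
top oiler 0.9 [312.4, 157.5] 628 [ 0.698 -0.013  0.03 ]
top driver 0.94 [387.0, 255.0] 792 [ 0.494 -0.158  0.03 ]
top driver 0.26 [328.8, 221.4] 3950 [ 0.564 -0.042  0.03 ]
top tape 0.68 [288.6, 308.1] 642 [0.392 0.043 0.03 ]
```

View pics/scene.png

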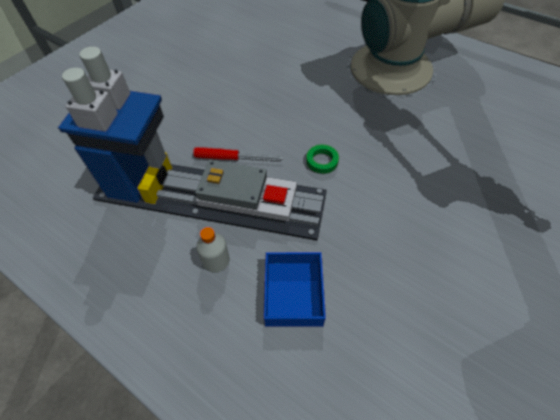

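View pics/top.png

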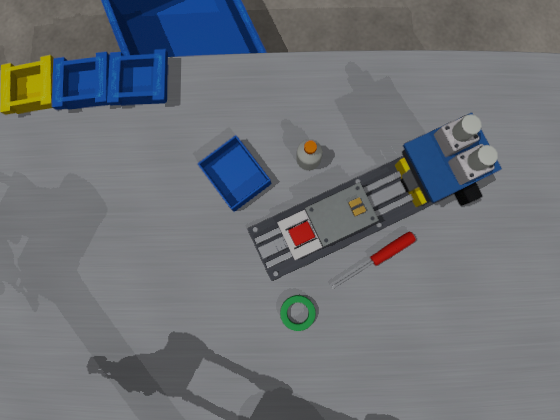

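The scene view shows the station with the button at about (277,193). In the top view the button is at (301,232), and the rail runs from about (260,255) to the yellow stop at (411,182). I'll zoom in to get the rail's direction.

```bash
python3 - <<'E'
from h import *
a=cv2.imread("pics/top.png")[140:290,235:435];b=cv2.imread("pics/scene.png")[140:250,180:340]
cv2.imwrite("pics/z1.png",cv2.resize(a,(800,600),interpolation=cv2.INTER_CUBIC))
cv2.imwrite("pics/z2.png",cv2.resize(b,(800,550),interpolation=cv2.INTER_CUBIC))
E
```

```text
(no output)
```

View pics/z1.png

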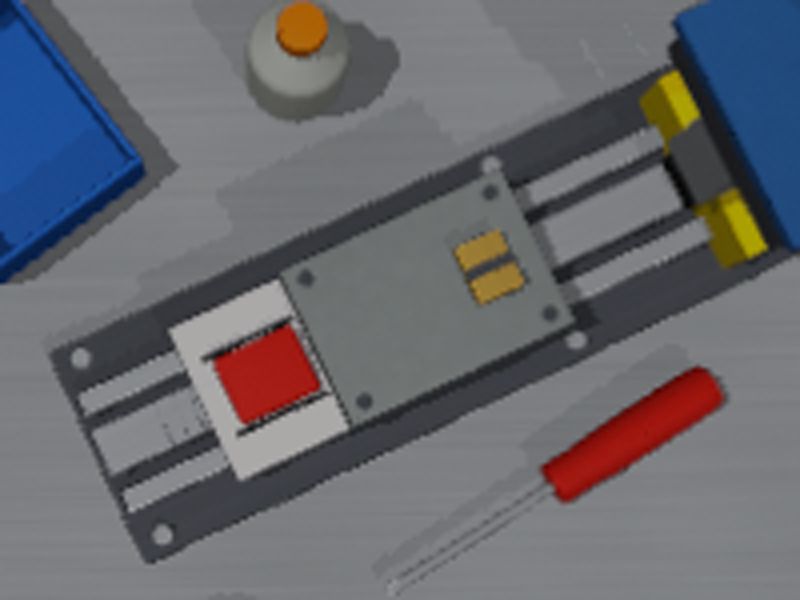

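View pics/z2.png

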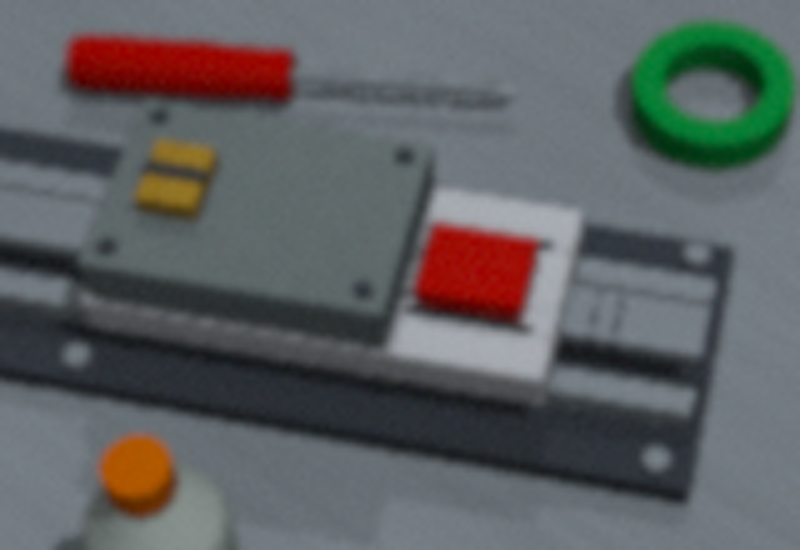

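The zooms give plate end corners, block corners and the button clearly. I'll fit the station pose from both views.

```bash
cat > fit.py <<'E'
from h import *
from scipy.optimize import least_squares
T=get_image("top");S=get_image("scene")
t=lambda u,v:((u+.5)/4-.5+235,(v+.5)/4-.5+140); s=lambda u,v:((u+.5)/5-.5+180,(v+.5)/5-.5+140)
# (im, px, x, y, z, moves-with-carriage)
O=[(T,t(50,352),.06,.15,.012,0),(T,t(150,562),-.06,.15,.012,0),(S,s(732,248),-.06,.15,.012,0),(S,s(688,498),.06,.15,.012,0),
(T,t(282,270),.042,-.026,.07,1),(T,t(350,430),-.042,-.026,.07,1),(S,s(434,150),-.042,-.026,.07,1),(S,s(388,318),.042,-.026,.07,1),
(T,masks_of(T,"release_top")[0]["xy"],0,0,.052,1),(S,masks_of(S,"release_top")[0]["xy"],0,0,.052,1)]
def W(p,x,y,z):
    c,n=np.cos(p[2]),np.sin(p[2]); return [p[0]+c*x-n*y,p[1]+n*x+c*y,z]
def f(p): return np.ravel([proj(i,W(p,x,y+m*(.09-p[3]),z))[0]-np.array(u) for i,u,x,y,z,m in O])
r=least_squares(f,[.6,-.1,-.4,.02],loss="soft_l1");p=r.x
print(p.round(4));print(f(p).reshape(-1,2).round(1))
print("button",W(p,0,.09-p[3],.054),"home",W(p,0,-.03,.047),"dir",np.sin(p[2]),-np.cos(p[2]))
print("face",W(p,0,.064-p[3],.06))
E
python3 fit.py
```

```text
[ 0.5637 -0.0346  0.4201  0.0336]
[[-0.6 -0. ]
 [-1.1  0.2]
 [-0.5 -0.1]
 [-0.8 -0.6]
 [-2.1  0.1]
 [-0.3 -0.9]
 [ 0.  -0.7]
 [-1.1  0.3]
 [-1.   2.2]
 [-2.6 -2.5]]
button [np.float64(0.5406570472803022), np.float64(0.016933405659077132), 0.054] home [np.float64(0.5759034483769035), np.float64(-0.06196449841605044), 0.047] dir 0.4078835914132815 -0.913033940144507
face [np.float64(0.5512620206570474), np.float64(-0.0068054767846800444), 0.06]
```

Emit:
{"fn": "play_rows", "kwargs": {"series": [{"fingers":1,"dx":17.5,"dy":-28.5,"dz":-2,"turn":-0.108},{"fingers":1,"dx":17.5,"dy":-28.5,"dz":-2,"turn":-0.108},{"fingers":1,"dx":17.5,"dy":-28.5,"dz":-2,"turn":-0.108},{"fingers":1,"dx":17.5,"dy":-28.5,"dz":-2,"turn":-0.108},{"fingers":1,"dx":17.5,"dy":-28.5,"dz":-2,"turn":-0.108},{"fingers":1,"dx":17.5,"dy":-28.5,"dz":-2,"turn":-0.108},{"fingers":1,"dx":17.5,"dy":-28.5,"dz":-2,"turn":-0.108},{"fingers":1,"dx":17.5,"dy":-28.5,"dz":-2},{"fingers":1,"dx":17.5,"dy":-28.5,"dz":-2},{"fingers":1,"dx":17.5,"dy":-28.5,"dz":-2},{"fingers":1,"dx":17.5,"dy":-28.5,"dz":-2},{"fingers":1,"dx":17.5,"dy":-28.5,"dz":-2},{"fingers":1,"dx":17.5,"dy":-28.5,"dz":-2},{"fingers":1,"dx":17.5,"dy":-28.5,"dz":-2},{"fingers":1,"dx":17.5,"dy":-28.5,"dz":-2},{"fingers":1,"dx":17.5,"dy":-28.5,"dz":-2},{"fingers":1}]}}

```text
invalid input at $.series[7]: expected keys fingers, dx, dy, dz, turn
```

```bash
cat > w.py <<'E'
from h import *
from scipy.spatial.transform import Rotation as Ro
def wrist():
    s=get_state();im=get_image("wrist")
    T=np.eye(4);q=s["ee_rot"];T[:3,:3]=Ro.from_quat([q[1],q[2],q[3],q[0]]).as_matrix();T[:3,3]=s["position"]
    C=np.linalg.inv(T@np.array(im["hand_eye"]))
    im["rvec"]=cv2.Rodrigues(C[:3,:3])[0];im["tvec"]=C[:3,3]
    return s,im
E
python3 - <<'E'
from w import *
s,im=wrist();print(s["clock"],s["position"],s["ee_rot"],s["width"],s["contact_force"],tips_ahead)
try: print(tips_ahead())
except Exception as e: print(e)
save(im,"w1.png")
for m in masks_of(im,"release_top")[:2]: print(m["p"],m["xy"],m["region"].sum(),at_z(im,m["xy"],.054))
p=[0.5637,-0.0346,0.4201]
c,n=np.cos(p[2]),np.sin(p[2])
v=im["pixels"][:,:,::-1].copy()
for x,y,z in [(.018,.0784,.054),(-.018,.0784,.054),(.018,.0344,.054),(-.018,.0344,.054),(.042,.0304,.07),(-.042,.0304,.07),(.06,.15,.012),(-.06,.15,.012)]:
    u=proj(im,[p[0]+c*x-n*y,p[1]+n*x+c*y,z])[0];cv2.circle(v,(int(u[0]),int(u[1])),3,(0,255,0),-1)
cv2.imwrite("pics/w1.png",v)
E
```

```text
1.0 [0.22275544 0.53012796 0.24234328] [-1.37742923e-05  8.32870635e-01  5.53467707e-01  4.39057215e-05] 0.08523294093736322 [ 0.80715087 -0.3950643  -0.02198596] 0.011
'float' object is not callable
```

View pics/w1.png

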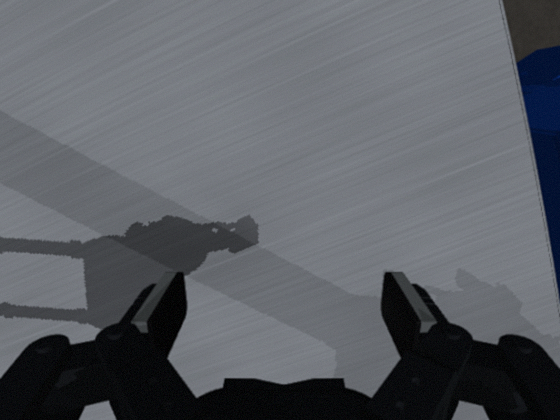

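That move was refused because every row needs all five keys, so the picture only shows bare bench from the start pose. I'll send it again with the rows completed.

Emit:
{"fn": "play_rows", "kwargs": {"series": [{"fingers":1,"dx":17.5,"dy":-28.5,"dz":-2,"turn":-0.108},{"fingers":1,"dx":17.5,"dy":-28.5,"dz":-2,"turn":-0.108},{"fingers":1,"dx":17.5,"dy":-28.5,"dz":-2,"turn":-0.108},{"fingers":1,"dx":17.5,"dy":-28.5,"dz":-2,"turn":-0.108},{"fingers":1,"dx":17.5,"dy":-28.5,"dz":-2,"turn":-0.108},{"fingers":1,"dx":17.5,"dy":-28.5,"dz":-2,"turn":-0.108},{"fingers":1,"dx":17.5,"dy":-28.5,"dz":-2,"turn":-0.108},{"fingers":1,"dx":17.5,"dy":-28.5,"dz":-2,"turn":0},{"fingers":1,"dx":17.5,"dy":-28.5,"dz":-2,"turn":0},{"fingers":1,"dx":17.5,"dy":-28.5,"dz":-2,"turn":0},{"fingers":1,"dx":17.5,"dy":-28.5,"dz":-2,"turn":0},{"fingers":1,"dx":17.5,"dy":-28.5,"dz":-2,"turn":0},{"fingers":1,"dx":17.5,"dy":-28.5,"dz":-2,"turn":0},{"fingers":1,"dx":17.5,"dy":-28.5,"dz":-2,"turn":0},{"fingers":1,"dx":17.5,"dy":-28.5,"dz":-2,"turn":0},{"fingers":1,"dx":17.5,"dy":-28.5,"dz":-2,"turn":0},{"fingers":1,"dx":0,"dy":0,"dz":0,"turn":0}]}}

```text
clock: 2.52
position: [0.5124, 0.0541, 0.2112]
ee_rot: [-0.001, 0.981, 0.192, 0.007]
contact_force: [0.1, 1.3, 0.6]
width: -0.0001
```

```bash
cat > look.py <<'E'
from w import *
import sys
s,im=wrist();print(s["clock"],s["position"],s["ee_rot"],s["width"],s["contact_force"])
for m in masks_of(im,"release_top")[:2]: print(m["p"],m["xy"],m["region"].sum(),at_z(im,m["xy"],.054))
p=[0.5637,-0.0346,0.4201]
c,n=np.cos(p[2]),np.sin(p[2])
v=im["pixels"][:,:,::-1].copy()
for x,y,z in [(.018,.0784,.054),(-.018,.0784,.054),(.018,.0344,.054),(-.018,.0344,.054),(.042,.0304,.07),(-.042,.0304,.07),(.06,.15,.012),(-.06,.15,.012)]:
    u=proj(im,[p[0]+c*x-n*y,p[1]+n*x+c*y,z])[0];cv2.circle(v,(int(u[0]),int(u[1])),3,(0,255,0),1)
cv2.imwrite("pics/"+sys.argv[1],v)
E
python3 look.py w2.png
```

```text
2.5167 [0.51242173 0.05405182 0.21123999] [-8.50209416e-04  9.81413756e-01  1.91767732e-01  7.17312463e-03] -9.440911696623047e-05 [0.13140757 1.277819   0.56798739]
0.95 [290.4, 237.2] 1730 [0.53500113 0.01862708 0.054     ]
```

View pics/w2.png

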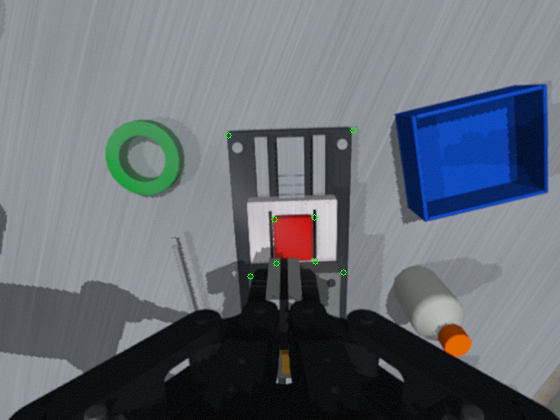

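The overlay matches the picture to about 3 mm: the button is at (294,237), and the carriage sits roughly 3 mm farther from the press than I fitted. I'll go down to just above the button.

Emit:
{"fn": "play_rows", "kwargs": {"series": [{"fingers":1,"dx":9.2,"dy":-11.7,"dz":0,"turn":0.011},{"fingers":1,"dx":9.2,"dy":-11.7,"dz":-10,"turn":0.011},{"fingers":1,"dx":9.2,"dy":-11.6,"dz":-20,"turn":0.011},{"fingers":1,"dx":0,"dy":0,"dz":-28,"turn":0},{"fingers":1,"dx":0,"dy":0,"dz":-28,"turn":0},{"fingers":1,"dx":0,"dy":0,"dz":-28,"turn":0},{"fingers":1,"dx":0,"dy":0,"dz":-12,"turn":0},{"fingers":1,"dx":0,"dy":0,"dz":0,"turn":0}]}}

```text
clock: 3.28
position: [0.5343, 0.032, 0.0848]
ee_rot: [-0.005, 0.977, 0.214, 0.009]
contact_force: [-0.2, -0.1, 0.6]
width: 0.0
```

```bash
python3 look.py w3.png
```

```text
3.2833 [0.53428221 0.03195891 0.08475669] [-0.00507041  0.97678999  0.2139512   0.00897123] 2.2214101744940304e-05 [-0.21783669 -0.07588019  0.59930707]
0.79 [273.8, 253.8] 1814 [0.52818241 0.03218838 0.054     ]
```

View pics/w3.png

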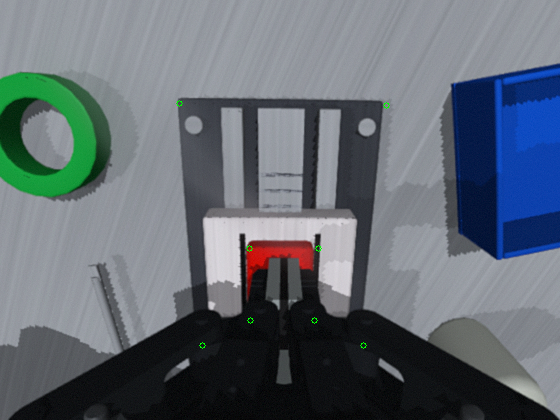

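The wrist view shows the button at columns 246–315 with its back edge near row 243, and the fingertip above its rear half. I need to go about 13 mm farther toward the press, then press.

Emit:
{"fn": "play_rows", "kwargs": {"series": [{"fingers":1,"dx":4,"dy":-7,"dz":0,"turn":0},{"fingers":1,"dx":1,"dy":-7,"dz":0,"turn":0},{"fingers":1,"dx":0,"dy":0,"dz":-8,"turn":0},{"fingers":1,"dx":0,"dy":0,"dz":-8,"turn":0},{"fingers":1,"dx":0,"dy":0,"dz":0,"turn":0}]}}

```text
clock: 3.8
position: [0.5456, 0.0171, 0.0759]
ee_rot: [-0.003, 0.976, 0.215, 0.017]
contact_force: [-0.2, -0.2, 0.2]
width: 0.0
```

Emit:
{"fn": "play_rows", "kwargs": {"series": [{"fingers":1,"dx":0,"dy":0,"dz":0,"turn":0},{"fingers":1,"dx":0,"dy":0,"dz":0,"turn":0}]}}

```text
clock: 3.97
position: [0.5454, 0.0169, 0.0756]
ee_rot: [-0.003, 0.977, 0.215, 0.017]
contact_force: [-0.1, 0.2, -0.5]
width: 0.0002
```

```bash
python3 - <<'E'
from w import *
for i in range(3):
    s=get_state();print(s["clock"],s["position"].round(4),s["ee_rot"].round(4),s["qpos"].round(4),s["qd"].round(3));get_image("wrist")
E
```

```text
3.9667 [0.5454 0.0169 0.0756] [-0.0027  0.9765  0.2147  0.0166] [-0.1068  0.3648  1.8337  0.0197  0.9134 -0.5514] [-0.002 -0.    -0.002  0.002 -0.002  0.002]
4.0167 [0.5455 0.0169 0.0756] [-0.0026  0.9765  0.2147  0.0167] [-0.1067  0.3647  1.8336  0.0196  0.9134 -0.5514] [ 0.002 -0.003 -0.002  0.001  0.001 -0.002]
4.0667 [0.5455 0.017  0.0757] [-0.0026  0.9765  0.2148  0.0167] [-0.1066  0.3646  1.8336  0.0197  0.9134 -0.5514] [ 0.001 -0.    -0.002  0.    -0.001  0.   ]
```

Emit:
{"fn": "play_rows", "kwargs": {"series": [{"fingers":1,"dx":-5,"dy":1,"dz":0,"turn":0},{"fingers":1,"dx":0,"dy":0,"dz":-6,"turn":0},{"fingers":1,"dx":0,"dy":0,"dz":-4,"turn":0},{"fingers":1,"dx":0,"dy":0,"dz":0,"turn":0}]}}

```text
clock: 4.45
position: [0.54, 0.0183, 0.0654]
ee_rot: [-0.003, 0.976, 0.215, 0.017]
contact_force: [0.1, 0.3, -1.6]
width: 0.0002
```

Emit:
{"fn": "play_rows", "kwargs": {"series": [{"fingers":1,"dx":0,"dy":0,"dz":-4,"turn":0},{"fingers":1,"dx":0,"dy":0,"dz":-3,"turn":0}]}}

```text
clock: 4.62
position: [0.5402, 0.0183, 0.0587]
ee_rot: [-0.002, 0.976, 0.215, 0.018]
contact_force: [-1.3, -0.4, 6.0]
width: -0.0002
```

Emit:
{"fn": "play_rows", "kwargs": {"series": [{"fingers":1,"dx":0,"dy":0,"dz":-2,"turn":0}]}}

```text
clock: 4.7
position: [0.5403, 0.0182, 0.0578]
ee_rot: [-0.002, 0.976, 0.215, 0.018]
contact_force: [-6.6, -0.3, 27.6]
width: 0.0004
```

The button is fully down: there is 27 N on the hard stop at z 0.058. Now I'll start sliding gently while holding it down.

Emit:
{"fn": "play_rows", "kwargs": {"series": [{"fingers":1,"dx":1.2,"dy":-2.7,"dz":-0.8,"turn":0},{"fingers":1,"dx":1.6,"dy":-3.6,"dz":-0.8,"turn":0},{"fingers":1,"dx":1.6,"dy":-3.6,"dz":-0.8,"turn":0},{"fingers":1,"dx":1.6,"dy":-3.6,"dz":-0.8,"turn":0}]}}

```text
clock: 5.03
position: [0.5458, 0.0056, 0.0581]
ee_rot: [-0.003, 0.976, 0.216, 0.018]
contact_force: [-2.7, 0.9, 8.5]
width: -0.0001
```

```bash
cat > q.py <<'E'
from h import *
s=get_state();T=get_image("top")
m=masks_of(T,"carriage")
print(s["clock"],s["position"].round(4),s["contact_force"].round(1),[(round(k["p"],2),k["xy"],at_z(T,k["xy"],.06).round(3)) for k in m[:2]])
E
python3 q.py
```

```text
5.0333 [0.5458 0.0056 0.0581] [-2.7  0.9  8.5] [(0.61, [377.3, 215.7], array([ 0.571, -0.136,  0.06 ])), (0.51, [425.3, 175.6], array([ 0.649, -0.236,  0.06 ]))]
```

Emit:
{"fn": "play_rows", "kwargs": {"series": [{"fingers":1,"dx":1.6,"dy":-3.6,"dz":-1.3,"turn":0},{"fingers":1,"dx":1.8,"dy":-4.2,"dz":-1.2,"turn":0},{"fingers":1,"dx":1.8,"dy":-4.2,"dz":-1.2,"turn":0},{"fingers":1,"dx":1.8,"dy":-4.2,"dz":-1.2,"turn":0},{"fingers":1,"dx":1.8,"dy":-4.2,"dz":-1.2,"turn":0}]}}

```text
clock: 5.55
position: [0.5551, -0.0153, 0.0581]
ee_rot: [-0.002, 0.976, 0.216, 0.019]
contact_force: [-3.3, -0.3, 11.7]
width: -0.0001
```

```bash
python3 look.py w4.png
```

```text
5.55 [ 0.55510428 -0.01534073  0.0580517 ] [-0.00213416  0.97616577  0.21616886  0.01915338] -0.00014016743412055798 [-3.31270946 -0.30044243 11.6857041 ]
0.72 [271.5, 251.4] 2742 [ 0.54263658 -0.00292654  0.054     ]
```

View pics/w4.png

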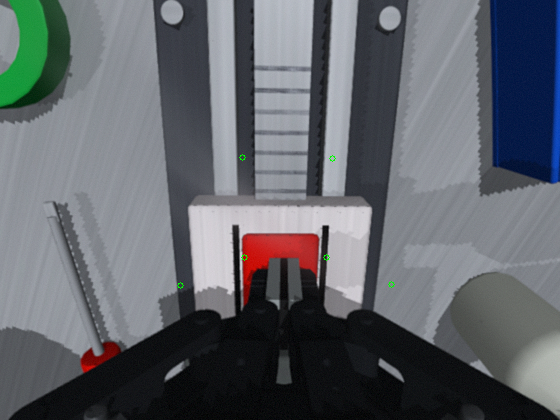

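The carriage is riding with the finger: its rear deck edge is at row 205, far beyond where it started, and the button is down. I'll keep sliding.

Emit:
{"fn": "play_rows", "kwargs": {"series": [{"fingers":1,"dx":1.8,"dy":-4.2,"dz":-1.3,"turn":0},{"fingers":1,"dx":1.8,"dy":-4.2,"dz":-1.3,"turn":0},{"fingers":1,"dx":1.8,"dy":-4.2,"dz":-1.3,"turn":0},{"fingers":1,"dx":1.8,"dy":-4.2,"dz":-1.3,"turn":0},{"fingers":1,"dx":1.8,"dy":-4.2,"dz":-1.3,"turn":0},{"fingers":1,"dx":1.8,"dy":-4.2,"dz":-1.3,"turn":0},{"fingers":1,"dx":1.8,"dy":-4.2,"dz":-1.3,"turn":0},{"fingers":1,"dx":1.8,"dy":-4.2,"dz":-1.3,"turn":0},{"fingers":1,"dx":1.4,"dy":-3.2,"dz":-1.3,"turn":0}]}}

```text
clock: 6.4
position: [0.5723, -0.0543, 0.0581]
ee_rot: [-0.0, 0.976, 0.217, 0.022]
contact_force: [-3.5, 0.9, 10.8]
width: -0.0
```

Emit:
{"fn": "play_rows", "kwargs": {"series": [{"fingers":1,"dx":0.8,"dy":-1.9,"dz":-1.3,"turn":0},{"fingers":1,"dx":0.8,"dy":-1.9,"dz":-1.3,"turn":0},{"fingers":1,"dx":0.8,"dy":-1.9,"dz":-1.3,"turn":0},{"fingers":1,"dx":0.8,"dy":-1.9,"dz":-1.3,"turn":0}]}}

```text
clock: 6.73
position: [0.5741, -0.0584, 0.058]
ee_rot: [-0.005, 0.976, 0.215, 0.022]
contact_force: [-4.1, 6.6, 13.6]
width: -0.0003
```

Emit:
{"fn": "play_rows", "kwargs": {"series": [{"fingers":1,"dx":0.8,"dy":-1.9,"dz":-1.2,"turn":0},{"fingers":1,"dx":0.8,"dy":-1.9,"dz":-1.2,"turn":0},{"fingers":1,"dx":0.8,"dy":-1.9,"dz":-1.2,"turn":0}]}}

```text
clock: 6.98
position: [0.5741, -0.0586, 0.0581]
ee_rot: [-0.01, 0.977, 0.213, 0.021]
contact_force: [-3.4, 6.3, 12.7]
width: 0.0001
```

Emit:
{"fn": "play_rows", "kwargs": {"series": [{"fingers":1,"dx":0.8,"dy":-1.9,"dz":-1.2,"turn":0},{"fingers":1,"dx":0.8,"dy":-1.9,"dz":-1.2,"turn":0}]}}

```text
clock: 7.15
position: [0.5742, -0.0586, 0.0581]
ee_rot: [-0.013, 0.977, 0.212, 0.021]
contact_force: [-4.5, 5.1, 12.7]
width: -0.0001
```

It has stalled with about 7 N along the rail, probably against the stop. I'll look before pressing any harder.

```bash
python3 - <<'E'
from h import *
im=get_image("scene");T=get_image("top")
a=cv2.resize(im["pixels"][120:230,90:250],(400,275),interpolation=cv2.INTER_CUBIC)
b=cv2.resize(T["pixels"][130:260,300:489],(400,275),interpolation=cv2.INTER_CUBIC)
cv2.imwrite("pics/s5.png",cv2.resize(np.hstack([a,b]),(800,275))[:,:,::-1])
E
```

```text
(no output)
```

View pics/s5.png

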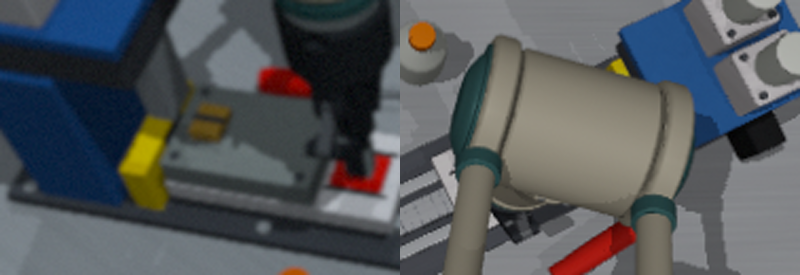

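The grey block is up at the yellow stop. I'll push somewhat harder to confirm the nose is properly seated, letting the tip come up against the block face if needed.

Emit:
{"fn": "play_rows", "kwargs": {"series": [{"fingers":1,"dx":1.6,"dy":-3.6,"dz":-1.2,"turn":0},{"fingers":1,"dx":1.6,"dy":-3.6,"dz":-1.2,"turn":0}]}}

```text
clock: 7.42
position: [0.5751, -0.0605, 0.0581]
ee_rot: [-0.018, 0.977, 0.211, 0.02]
contact_force: [-3.8, 6.5, 13.7]
width: 0.0004
```

Emit:
{"fn": "play_rows", "kwargs": {"series": [{"fingers":1,"dx":2.2,"dy":-5,"dz":-1.2,"turn":0},{"fingers":1,"dx":2.2,"dy":-5,"dz":-1.2,"turn":0}]}}

```text
clock: 7.58
position: [0.5774, -0.0648, 0.0581]
ee_rot: [-0.024, 0.977, 0.21, 0.02]
contact_force: [-2.8, 8.0, 12.9]
width: 0.0003
```

The tip now slips on the button at 8 N while the free carriage only drags 1.5 N, so the nose is on the stop. I'll lift off with a slight bias toward the press.

Emit:
{"fn": "play_rows", "kwargs": {"series": [{"fingers":1,"dx":0.6,"dy":-1.4,"dz":2,"turn":0},{"fingers":1,"dx":0.4,"dy":-0.9,"dz":3,"turn":0},{"fingers":1,"dx":0,"dy":0,"dz":5,"turn":0},{"fingers":1,"dx":0,"dy":0,"dz":15,"turn":0},{"fingers":1,"dx":0,"dy":0,"dz":30,"turn":0},{"fingers":1,"dx":0,"dy":0,"dz":35,"turn":0},{"fingers":1,"dx":-10,"dy":25,"dz":25,"turn":0},{"fingers":1,"dx":-15,"dy":35,"dz":10,"turn":0},{"fingers":1,"dx":-15,"dy":35,"dz":0,"turn":0},{"fingers":1,"dx":-15,"dy":35,"dz":0,"turn":0},{"fingers":1,"dx":-15,"dy":35,"dz":0,"turn":0},{"fingers":1,"dx":-15,"dy":35,"dz":0,"turn":0},{"fingers":1,"dx":-15,"dy":35,"dz":0,"turn":0},{"fingers":1,"dx":0,"dy":0,"dz":0,"turn":0}]}}

```text
clock: 8.75
position: [0.4767, 0.1739, 0.1881]
ee_rot: [-0.024, 0.978, 0.205, 0.023]
contact_force: [0.1, 0.2, -0.1]
width: -0.0002
```

```bash
python3 - <<'E'
from h import *
im=get_image("scene");T=get_image("top")
s=get_state();print(s["clock"],s["position"],s["contact_force"])
p=[0.5637,-0.0346,0.4201];c,n=np.cos(p[2]),np.sin(p[2])
for I in(im,T):
    for l,z in(("release_top",.054),("tray",.03),("oiler",.03),("driver",.03),("tape",.03)):
        m=masks_of(I,l)
        if m:
            w=at_z(I,m[0]["xy"],z);d=w[:2]-p[:2];print(l,round(m[0]["p"],2),w.round(3),"station",(c*d[0]+n*d[1]).round(4),(-n*d[0]+c*d[1]).round(4))
a=cv2.resize(im["pixels"][120:230,90:250],(600,412),interpolation=cv2.INTER_CUBIC)
b=cv2.resize(T["pixels"][150:250,340:485],(600,412),interpolation=cv2.INTER_CUBIC)
cv2.imwrite("pics/s6.png",cv2.resize(np.vstack([a,b]),(437,600))[:,:,::-1])
E
```

```text
8.85 [0.47961457 0.16986154 0.18809851] [ 0.67724393 -0.6606517   0.34150058]
release_top 0.68 [ 0.578 -0.055  0.054] station 0.005 -0.0248
oiler 0.56 [ 0.693 -0.011  0.03 ] station 0.1276 -0.0308
driver 0.66 [ 0.52  -0.159  0.03 ] station -0.0909 -0.0959
tape 0.75 [0.384 0.027 0.03 ] station -0.1386 0.1298
release_top 0.63 [ 0.581 -0.064  0.054] station 0.0038 -0.0344
tray 0.61 [0.666 0.155 0.03 ] station 0.1711 0.1313
oiler 0.73 [ 0.701 -0.003  0.03 ] station 0.1384 -0.0276
driver 0.85 [ 0.497 -0.162  0.03 ] station -0.1128 -0.0889
tape 0.9 [0.389 0.051 0.03 ] station -0.1242 0.1491
```

View pics/s6.png

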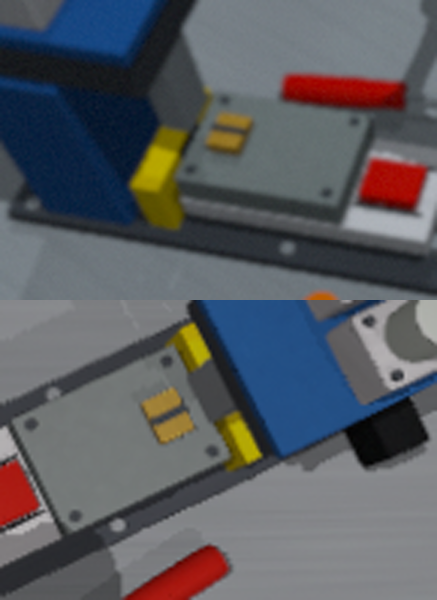

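The block sits against the stop and the button is up. The button's mean station y is −29.6 mm (home is −30), and the loose things have not visibly moved. Handing in.

```bash
python3 -c "
from rig import *
print(sign_off())"
```

```text
the job is handed in; nothing more can be done
None
```

The carriage is home against the end stop at the press, and I handed the job in at about 9 s on the robot's clock.

**What I did:** With the gripper shut, I pressed the red button down to its hard stop and held it there while sliding the carriage along the rail. At the end the carriage stopped and the fingertip began to slip on the button at about 8 N. The free carriage only drags about 1.5 N, so I took that as the nose on the stop. I then lifted off and moved clear.

**Last checks:**
- **Carriage position:** the button is at station y of about -29.6 mm, averaging the two cameras, and home is -30 mm. The two views disagree by about 10 mm (-25 and -34 mm). I relied on the picture, where the carriage sits against the stop.
- **Button:** it looks up in the picture, but I did not measure its height.
- **Lock:** I did not test that the carriage is locked by pushing on it.
- **Forces:** the highest force reading was about 28 N while pressing. After lifting off it was near zero.
- **Tray, bottle, screwdriver and tape:** positions match the first measurement to within 10 mm except in two cases. The scene camera's tape reading shifted by about 30 mm, while the top camera's shifted by only about 8 mm. The scene camera did not find the tray this time, so that check rests on the top camera alone. The arm never went near the tape, so I put that shift down to the detection.

The first move call was refused because some rows lacked keys, so nothing moved. The tool also ended up tilted by about 3°.

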